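Fetch the big capacitor from the tilt-out bin

TASK

One of the three tilt-out bins in the rack holds the single big black capacitor. Swing that bin forward out of the rack as far as it goes, scoop the capacitor out of its mouth and lay it in the rectangular metal tray on the mat. Leave the bin swung out.

Things in the scene. Friction and masses are not known exactly. Their poses are not given: they have to be found in the camera images.
- bin_caps (a joint): Tilt of the capacitor's bin, rad: 0 shut, growing as its top swings to the robot, stop 0.79; stays where left (6 N at the lip moves it). One of 3 alike grey bins, 128 mm wide (122 inside), 115 deep, in a rack, order varies. Shut, it is open above for 58 mm behind the front panel (fingers fit in to push the panel out); then a clear fixed cover, 138 mm above the table, bars the contents.
- lip_caps (a point): Middle of the top edge of that bin's front panel (4 mm thick, 75 mm tall; hinge at its lower edge, 28 mm above the table). Moves with the bin: x points into the rack when shut, y along the hinge, z up the panel. A ledge 60 mm wide sticks out 14 mm in front, 10 mm lower. Swung out, panel (45 deg) and floor (39 deg) form a trough along the hinge line, clear of the cover.
- capacitor: Big can capacitor: black cylinder, aluminium disc on one end, 35 mm diameter, 40 mm long, about 55 g; origin at its centre, y along the cylinder. Lies parallel to the hinge line, at the back of the shut bin under the cover; rolls forward into the trough as the bin swings out. Other bins hold a finned heat sink and two much smaller cans.
- tray: Open rectangular aluminium tray, fixed, 110 mm (x) by 130 mm (y), 22 mm high, walls and floor 4 mm thick; origin under its centre at table height. On the blue mat, on the left or right side; a round steel dish lies on the other side.

How it is judged:
By the outcome, as a careful person would: the job done as asked, in the order asked, and still so for the second after the job is handed in, with the robot touching nothing.
It also fails if it takes over 51 s, if anything falls off the work surface, if the arm or the gripper's body presses on something with over 40 N, if the wrist force passes 120 N, or if a joint passes its speed limit or range.

ROBOT

A 6-joint arm with a two-finger parallel gripper is mounted at the origin on the work surface. World frame = base frame: x ahead of the robot, y to its left, z up, the work surface at z = 0. Lengths are in m, angles in rad, forces in N, time in s.
With the tool pointing down it reaches from about 0.3 to 0.75 m from the base axis. Payload 8.5 kg.
Tool frame: the origin (TCP) lies between the finger pads; the fingertips stand 25 mm ahead of it and the grasp point (between the pads) lies 6 mm ahead of it; x points along the fingers, y is the direction in which the jaws open and shut, and the axes are right-handed (so a half turn about x gives the same grasp; the last joint's range is limited). The gripper opens to 85 mm and grips with 20 to 120 N. Pads are 22 mm wide; open, the fingers measure 114 mm over their backs; the gripper's body (76 mm by 85 mm) begins 54 mm behind the grasp point. The pads swing forward as they close: fully open they stand 13 mm farther back than shut.
Start: joints at [-1.475, 0.381, 1.297, -0, 1.464, -0.215], TCP at [0.168, -0.524, 0.217] pointing down, gripper open.
Joint ranges: [-3.11, 3.11], [-0.89, 2.33], [0.22, 2.48], [-1.42, 4.56], [0.17, 2.85], [-2.88, 2.88]. Speed limits (rad/s): [2.39, 2.39, 3.14, 3.14, 3.14, 3.14].

INTERFACE

Orientations are given as a unit quaternion [w, x, y, z].
In Python, from plant import env, viewer gives the robot as it stands.
- The arm moves only by the tool arm_command, never from a script. Its argument "series" is a list that holds one entry, the list of rows, each a list of 7 numbers: the shift along the tool's x, y, z in mm, then the turn, a rotation vector about the tool's x, y, z in degrees, then the opening, from 0 (shut) to 1 (fully open). A call has 1 to 20 rows; each row shifts and turns the commanded pose from where the row before left it, along the tool's axes as they then stand; what a row does not reach is not made up. A row lasts 1/12 s, in which the tool goes at most 41.7 mm and 7.16 degrees, less where a joint would pass 70% of its speed; a pose out of reach is approached as far as the arm can. A call is refused whole if a number of a shift passes 41.7 or a number of a turn 7.16, either way. A call with a gripper value outside its range is refused whole. The fingers move at their own pace and stop on an object; "newtons" is the grip in N (left out, the last holds). Time passes only in rows, so rows that do not move let the fingers close. It gives the time, the measured TCP pose, the force and the opening at its end, in the units of the state.
- env.observe(): the state, without advancing time (a new reading comes with each control period).
- viewer.get_image(name): name is "scene" or "top" or "wrist"; returns a dict with "color" (420x560x3 uint8, red, green, blue), "K" (3x3 intrinsics, pixels), "rvec" (rotation vector, rad) and "tvec" (3), from world to camera coordinates, as OpenCV has them; the wrist camera has in their place "mount" (4x4, takes a point from camera to tool coordinates, whose origin is the TCP and whose axes are the tool frame's). Camera axes: x right, y down, z forward; pixel columns grow to the right and rows downward; lengths in m; the calibration is good to about 2 mm. A picture is of the moment at which its call begins: read the wrist's pose just before it. There is no depth.
- env.finish_job(): hands the job in, once; it reports no verdict.
The state is a dict: "t": time; "joint_positions": joint angles; "joint_velocities": joint speeds; "joint_torque": joint torques, N m; "ee_pos": TCP position; "tool_rot": TCP orientation; "contact_force": force on the tool from outside, world axes, zero at the start; "torque": the same for the moment, N m; "gripper_width": finger opening in m.
Only numpy, scipy, OpenCV 4.12 (cv2) and the standard library are available. Lean on these libraries where they do the work, as an engineer would, in place of code of your own. Each camera call takes 0.05 s, during which the arm holds its last target. There are 200 camera calls.

## Working session

There is one attempt and no reset: what is moved stays moved. The work goes in short steps, Python scripts to look and compute and a tool call to move; the robot and the scene stay as the last step left them, time stands still between calls to the robot, and variables do not carry over. Pictures are saved under pics/ and viewed, and the job is handed in when it is done.

Besides the shell and the picture viewer there is one more tool, called after "Request:" as a command line: name --argument value ..., lists and objects as JSON in quotes. arm_command: Moves the arm, as the interface text tells. Its arguments: {"type":"object","properties":{"series":{"type":"array","items":{"type":"array","items":{"type":"array","items":{"type":"number"}}}},"newtons":{"type":"number"}},"required":["series"]}

```bash
ls; mkdir -p pics; python3 - <<'E'
from plant import env, viewer
import cv2
s=env.observe(); print(s['t'],s['ee_pos'],s['tool_rot'],s['gripper_width'])
for n in ["scene","top","wrist"]:
    d=viewer.get_image(n); cv2.imwrite(f"pics/{n}0.png",d["color"][:,:,::-1])
    print(n,{k:v for k,v in d.items() if k!="color"})
E
```

```text
pics
0.0 [ 0.16817697 -0.52332647  0.21619189] [ 0.10890342  0.69862663  0.10997269 -0.69854626] 0.08525480896500658
scene {'K': array([[511.96078353,   0.        , 271.65695442],
       [  0.        , 511.96078353, 222.5492911 ],
       [  0.        ,   0.        ,   1.        ]]), 'rvec': array([ 1.32664382,  2.40062624, -0.79279233]), 'tvec': array([ 0.29486221, -0.3044363 ,  1.45279153])}
top {'K': array([[385.20385847,   0.        , 275.04593887],
       [  0.        , 385.20385847, 211.23293508],
       [  0.        ,   0.        ,   1.        ]]), 'rvec': array([ 2.12446676, -2.15532287,  0.17972154]), 'tvec': array([0.00287944, 0.55947897, 0.74138027])}
wrist {'K': array([[349.35110885,   0.        , 278.78756532],
       [  0.        , 349.35110885, 208.76203364],
       [  0.        ,   0.        ,   1.        ]]), 'mount': array([[ 6.14561027e-04, -2.89436339e-01,  9.57197069e-01,
        -1.57815583e-01],
       [ 9.99999788e-01,  3.84176233e-04, -5.25875340e-04,
        -8.14825573e-05],
       [-2.15524931e-04,  9.57197189e-01,  2.89436513e-01,
        -7.48676843e-02],
       [ 0.00000000e+00,  0.00000000e+00,  0.00000000e+00,
         1.00000000e+00]])}
```

View pics/scene0.png

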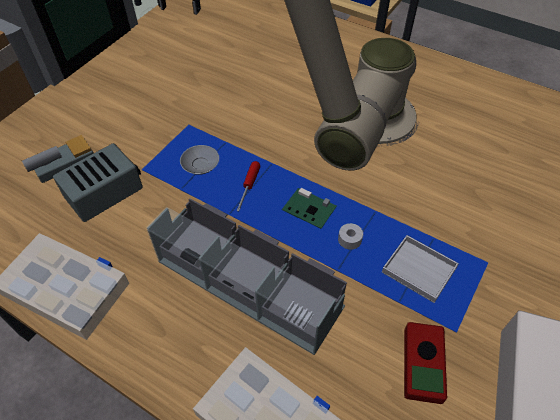

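View pics/top0.png

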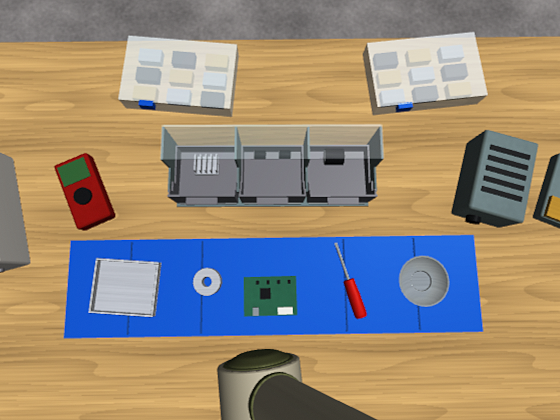

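View pics/wrist0.png

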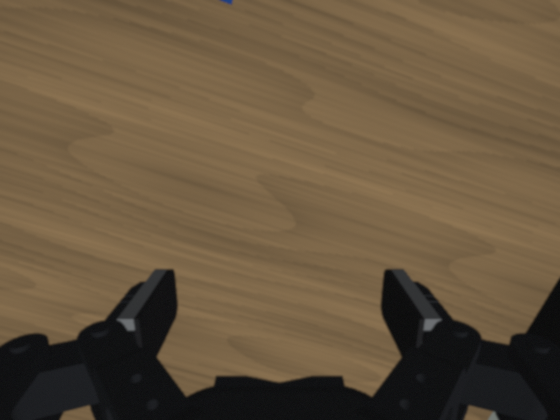

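The top view shows the capacitor, a black can, at about (334,157) in the right-hand bin. The heat sink is in the left bin and the small cans are in the middle. The tray is at (125,287), on the left, and the dish is on the right. Next I zoom in and measure.

```bash
cat > h.py <<'E'
import numpy as np, cv2
from scipy.spatial.transform import Rotation as R
from plant import env, viewer
def pose(s=None):
    s=s or env.observe(); q=s['tool_rot']
    T=np.eye(4); T[:3,:3]=R.from_quat([q[1],q[2],q[3],q[0]]).as_matrix(); T[:3,3]=s['ee_pos']; return T
def cam(n):
    T=pose() if n=="wrist" else None
    d=viewer.get_image(n)
    if n=="wrist": C=T@d['mount']
    else:
        M=np.eye(4); M[:3,:3]=cv2.Rodrigues(d['rvec'])[0]; M[:3,3]=d['tvec']; C=np.linalg.inv(M)
    return d['color'],d['K'],C
def onplane(K,C,uv,z):
    r=C[:3,:3]@np.linalg.inv(K)@np.array([uv[0],uv[1],1.]); return C[:3,3]+r*(z-C[2,3])/r[2]
def proj(K,C,p):
    c=np.linalg.inv(C)@np.append(p,1); return (K@c[:3]/c[2])[:2]
E
python3 - <<'E'
from h import *
im,K,C=cam("top"); im2,K2,C2=cam("scene")
cv2.imwrite("pics/topz.png",cv2.resize(im[115:215,155:390,::-1],None,fx=3.4,fy=3.4,interpolation=cv2.INTER_CUBIC))
cv2.imwrite("pics/scz.png",cv2.resize(im2[190:355,140:355,::-1],None,fx=3.5,fy=3.5,interpolation=cv2.INTER_CUBIC))
for uv in [(95,260),(160,262),(155,317),(89,312)]: print(uv,onplane(K,C,uv,.022).round(4))
for uv in [(176,206),(367,206)]: print(uv,onplane(K,C,uv,.103).round(4), onplane(K,C,uv,.03).round(4))
print(onplane(K,C,(334,157),.05).round(4))
E
```

```text
(95, 260) [0.4669 0.3664 0.022 ]
(160, 262) [0.4608 0.2328 0.022 ]
(155, 317) [0.3512 0.2392 0.022 ]
(89, 312) [0.363  0.3721 0.022 ]
(176, 206) [0.5627 0.1825 0.103 ] [0.5759 0.201  0.03  ]
(367, 206) [ 0.5577 -0.1793  0.103 ] [ 0.5703 -0.1976  0.03  ]
[ 0.6712 -0.1294  0.05  ]
```

View pics/topz.png

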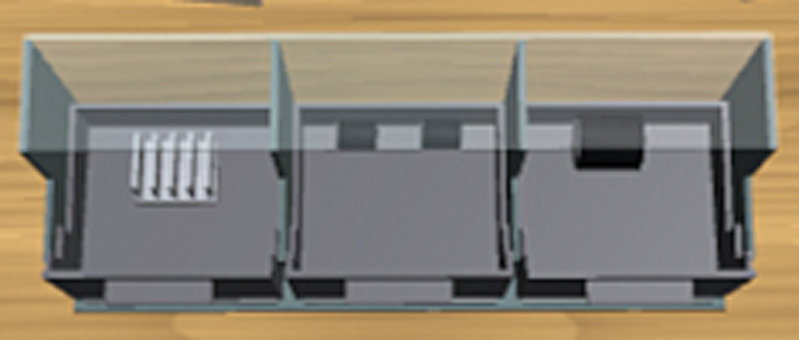

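View pics/scz.png

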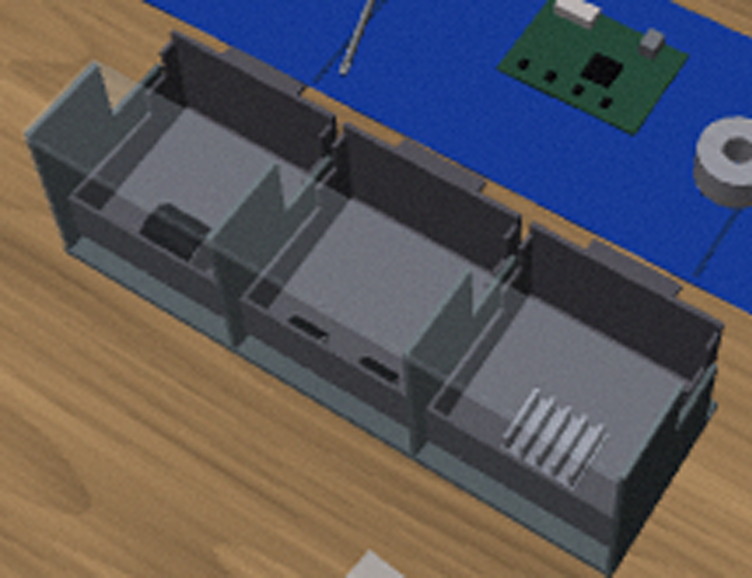

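The zoomed view of the right bin shows the lip edge from (520,273) to (753,273), and the ledge from x=588 to 692. I convert these to world coordinates and plan the approach.

```bash
python3 - <<'E'
from h import *
im,K,C=cam("top"); im2,K2,C2=cam("scene")
f=lambda a,b:(155+a/3.4-.35,115+b/3.4-.35)
for n,uv,z in [("lipR l",f(520,273),.103),("lipR r",f(753,273),.103),("lipL l",f(46,273),.103),("ledge l",f(588,302),.093),("ledge r",f(692,302),.093),("cover front R",f(640,150),.138),("cover front L",f(160,150),.138)]:
    print(n,onplane(K,C,uv,z).round(4))
g=lambda a,b:(140+a/3.5-.35,190+b/3.5-.35)
for n,uv,z in [("sc lip r",g(174,33),.103),("sc lip l",g(332,128),.103),("sc lipL l",g(720,326),.103)]:
    print(n,onplane(K2,C2,uv,z).round(4))
print(pose().round(3), env.observe()['t'], env.observe()['contact_force'])
E
```

```text
lipR l [ 0.5806 -0.0672  0.103 ]
lipR r [ 0.5788 -0.1979  0.103 ]
lipL l [0.5843 0.1979 0.103 ]
ledge l [ 0.5654 -0.1062  0.093 ]
ledge r [ 0.5646 -0.1651  0.093 ]
cover front R [ 0.6405 -0.1308  0.138 ]
cover front L [0.6439 0.1288 0.138 ]
sc lip r [ 0.5782 -0.1994  0.103 ]
sc lip l [ 0.5863 -0.07    0.103 ]
sc lipL l [0.5837 0.1972 0.103 ]
[[-0.     0.306 -0.952  0.168]
 [ 0.    -0.952 -0.306 -0.524]
 [-1.    -0.    -0.     0.217]
 [ 0.     0.     0.     1.   ]] 0.35 [-0.16990308  1.25583094 -0.23969572]
```

Request:
arm_command --series '[[[0, 0, 0, 6.2, 0, 0, 0], [0, 0, 0, 6.2, 0, 0, 0], [0, 0, 0, 6.2, 0, 0, 0], [0, -24.8, -27.1, 0, 0, 0, 0], [0, -24.8, -27.1, 0, 0, 0, 0], [0, -24.8, -27.1, 0, 0, 0, 0], [0, -24.8, -27.1, 0, 0, 0, 0], [0, -24.8, -27.1, 0, 0, 0, 0], [0, -24.8, -27.1, 0, 0, 0, 0], [0, -24.8, -27.1, 0, 0, 0, 0], [0, -24.8, -27.1, 0, 0, 0, 0], [0, -24.8, -27.1, 0, 0, 0, 0], [0, -24.8, -27.1, 0, 0, 0, 0], [0, -24.8, -27.1, 0, 0, 0, 0], [0, -24.8, -27.1, 0, 0, 0, 0], [0, -24.8, -27.1, 0, 0, 0, 0], [0, -24.8, -27.1, 0, 0, 0, 0], [0, -24.8, -27.1, 0, 0, 0, 0], [0, -24.8, -27.1, 0, 0, 0, 0]]]' --newtons 30

```text
t: 1.93
ee_pos: [0.6084, -0.1313, 0.2168]
tool_rot: [0.005, -0.707, 0.005, 0.707]
contact_force: [0.1, -0.7, -0.6]
gripper_width: 0.0002
```

```bash
python3 - <<'E'
from h import *
im,K,C=cam("wrist"); cv2.imwrite("pics/w1.png",im[:,:,::-1])
T=pose(); print(T.round(4), env.observe()['t'],env.observe()['gripper_width'], env.observe()['contact_force'])
for n,p in [("lipmid",(.580,-.133,.103)),("lip l",(.581,-.068,.103)),("lip r",(.579,-.198,.103))]: print(n,proj(K,C,p).round(1))
E
```

```text
[[ 0.0015 -0.0096 -1.      0.6118]
 [ 0.0021 -1.      0.0096 -0.127 ]
 [-1.     -0.0021 -0.0015  0.2162]
 [ 0.      0.      0.      1.    ]] 1.9833 -0.00012789328514767863 [-2.55632949  4.18155155 -1.40873209]
lipmid [282.  232.9]
lip l [203.6 232.8]
lip r [360.4 233.1]
```

View pics/w1.png

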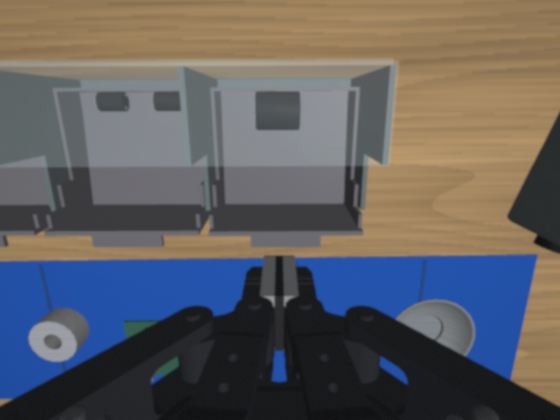

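The wrist view shows the lip edge at row ~233, columns 209–363, within 3 mm of my estimate. Lowering the closed fingers behind the panel.

Request:
arm_command --series '[[[10, 5, 6, 0, 0, 0, 0], [32, 0, 0, 0, 0, 0, 0], [32, 0, 0, 0, 0, 0, 0], [25, 0, 0, 0, 0, 0, 0], [8, 0, 0, 0, 0, 0, 0], [0, 0, 0, 0, 0, 0, 0], [0, 0, 0, 0, 0, 0, 0]]]'

```text
t: 2.57
ee_pos: [0.6017, -0.1381, 0.1109]
tool_rot: [-0.005, 0.708, -0.005, -0.707]
contact_force: [-0.5, 0.2, 1.0]
gripper_width: -0.0001
```

```bash
python3 - <<'E'
from h import *
im,K,C=cam("wrist"); cv2.imwrite("pics/w2.png",im[:,:,::-1])
s=env.observe(); print(s['ee_pos'],s['contact_force'],s['t'])
E
```

```text
[ 0.60205318 -0.13817415  0.11161618] [ 0.06508095 -0.05995667  0.27980762] 2.6167
```

View pics/w2.png

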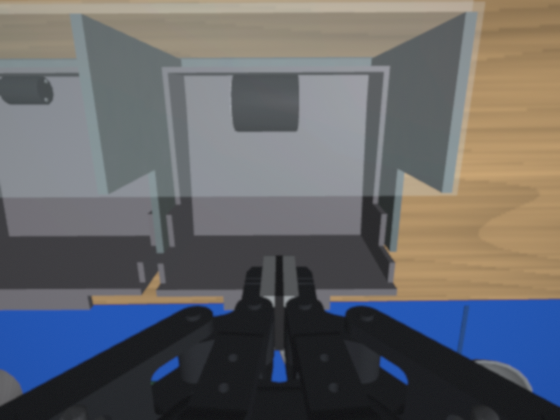

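Request:
arm_command --series '[[[0, 0, 4, 0, 0, 0, 0], [0, 0, 4, 0, 0, 0, 0], [1, 0, 4, 0, 0, 0, 0], [1, 0, 4, 0, 0, 0, 0], [1, 0, 4, 0, 0, 0, 0], [1, 0, 4, 0, 0, 0, 0], [1, 0, 4, 0, 0, 0, 0], [1, 0, 4, 0, 0, 0, 0], [1, 0, 4, 0, 0, 0, 0], [2, 0, 4, 0, 0, 0, 0], [2, 0, 4, 0, 0, 0, 0], [2, 0, 3, 0, 0, 0, 0]]]'

```text
t: 3.62
ee_pos: [0.5537, -0.1371, 0.0966]
tool_rot: [0.005, -0.707, 0.005, 0.707]
contact_force: [0.5, -0.5, -1.2]
gripper_width: -0.0001
```

```bash
python3 - <<'E'
from h import *
im,K,C=cam("wrist"); cv2.imwrite("pics/w3.png",im[:,:,::-1])
s=env.observe(); print(s['ee_pos'],s['contact_force'],s['t'])
E
```

```text
[ 0.55316782 -0.1369539   0.0961902 ] [-0.1437548   0.22138884 -0.417565  ] 3.6667
```

View pics/w3.png

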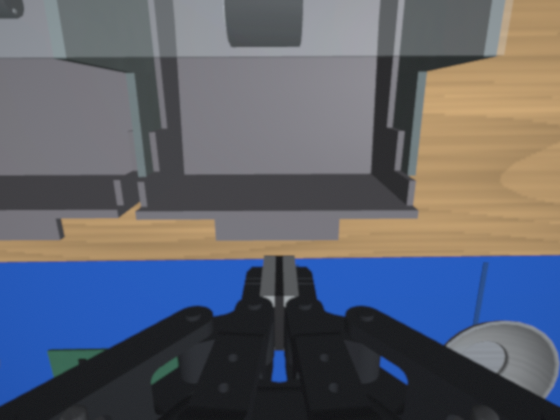

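The wrist view shows the lip at row ~212, above the fingertips at ~257. The bin may not have moved, so I check from outside.

```bash
python3 - <<'E'
from h import *
for n in ["top","scene"]:
    im,K,C=cam(n)
    c=im[100:240,150:400] if n=="top" else im[150:340,130:360]
    cv2.imwrite(f"pics/{n}3.png",cv2.resize(c[:,:,::-1],None,fx=3,fy=3,interpolation=cv2.INTER_CUBIC))
im,K,C=cam("wrist"); T=pose()
print("tip",proj(K,C,(T@[.025,0,0,1])[:3]),"lip",proj(K,C,(.580,-.136,.103)))
E
```

```text
tip [279.83471879 241.54028976] lip [276.64054635 214.98379565]
```

View pics/top3.png

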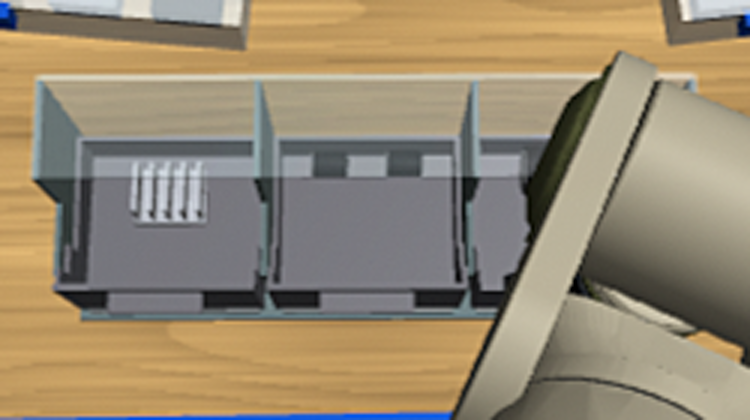

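View pics/scene3.png

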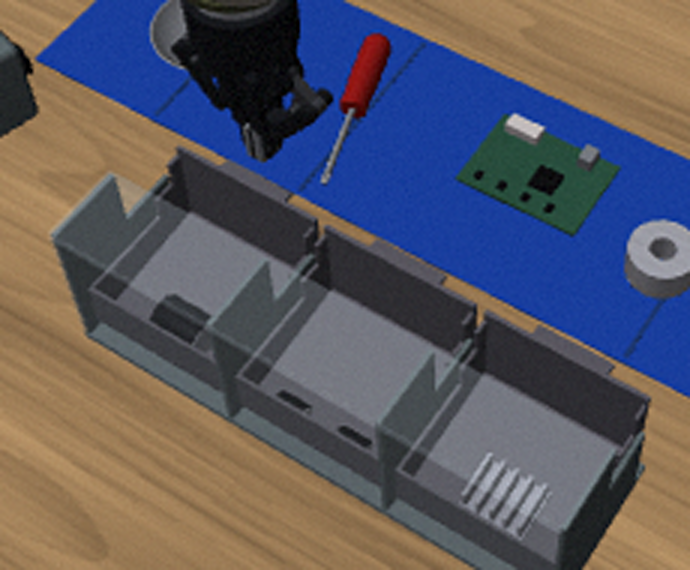

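The scene view shows the gripper tip in front of the panel, at about pixel (217,203), and the bin still shut. The fingers went over the lip. I check the actual fingertip height.

```bash
python3 - <<'E'
from h import *
im,K,C=cam("scene"); T=pose(); print(T.round(3))
for a in (-.05,-.02,0,.0055,.015,.025,.04): print(a,proj(K,C,(T@[a,0,0,1])[:3]).round(1))
for n,p in [("lip mid",(.580,-.136,.103)),("lip r",(.579,-.2,.103))]: print(n,proj(K,C,p).round(1))
cv2.imwrite("pics/s4.png",cv2.resize(im[130:260,150:280,::-1],None,fx=4.5,fy=4.5,interpolation=cv2.INTER_CUBIC))
s=env.observe();print(s['gripper_width'],s['t'])
E
```

```text
[[ 0.    -0.014 -1.     0.554]
 [-0.    -1.     0.014 -0.137]
 [-1.     0.    -0.     0.097]
 [ 0.     0.     0.     1.   ]]
-0.05 [216.  190.8]
-0.02 [217.4 199.5]
0 [218.3 205.1]
0.0055 [218.5 206.6]
0.015 [218.9 209.2]
0.025 [219.4 211.9]
0.04 [220.  215.8]
lip mid [211.6 211.4]
lip r [188.9 199.2]
6.688000662308303e-05 3.8667
```

View pics/s4.png

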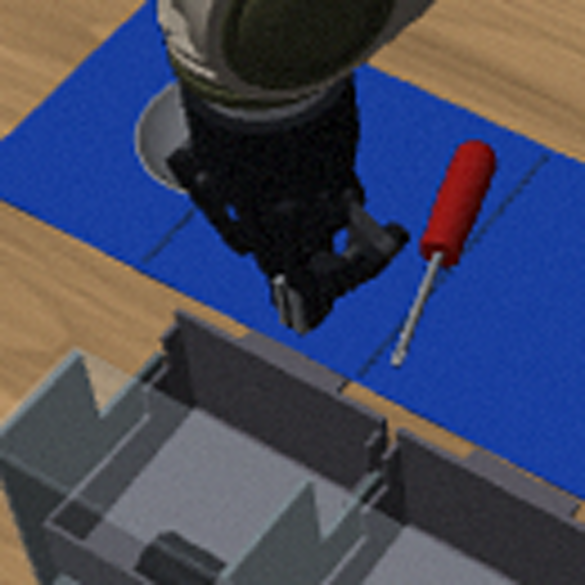

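Both views put the closed fingertips only about 0–5 mm ahead of the TCP, not the stated 25 mm, so they cleared the lip. I go back over the panel and insert deeper.

Request:
arm_command --series '[[[-20, 0, 0, 0, 0, 0, 0], [-25, 0, 0, 0, 0, 0, 0], [0, 0, -24, 0, 0, 0, 0], [0, 0, -23, 0, 0, 0, 0], [0, 0, 0, 0, 0, 0, 0], [20, 0, 0, 0, 0, 0, 0], [20, 0, 0, 0, 0, 0, 0], [12, 0, 0, 0, 0, 0, 0], [0, 0, 0, 0, 0, 0, 0], [0, 0, 0, 0, 0, 0, 0]]]'

```text
t: 4.7
ee_pos: [0.6009, -0.1378, 0.0897]
tool_rot: [0.005, -0.707, 0.005, 0.707]
contact_force: [0.4, 0.2, 1.1]
gripper_width: -0.0002
```

```bash
python3 - <<'E'
from h import *
im,K,C=cam("wrist"); im2,_,_=cam("scene")
cv2.imwrite("pics/w5.png",np.hstack([cv2.resize(im,(400,300)),cv2.resize(im2[130:295,120:340],(400,300))])[:,:,::-1])
s=env.observe(); print(s['ee_pos'],s['contact_force'],s['t'])
E
```

```text
[ 0.60157937 -0.13802196  0.09095871] [-0.243895   -0.01284459  0.26949013] 4.8
```

View pics/w5.png

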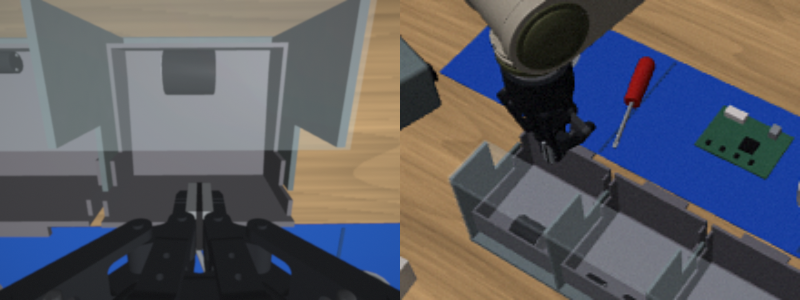

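Request:
arm_command --series '[[[6, 0, 2, 0, 0, 0, 0], [4, 0, 3, 0, 0, 0, 0], [0, 0, 4, 0, 0, 0, 0], [0, 0, 4, 0, 0, 0, 0], [1, 0, 4, 0, 0, 0, 0], [1, 0, 4, 0, 0, 0, 0]]]'

```text
t: 5.3
ee_pos: [0.5813, -0.1376, 0.0788]
tool_rot: [-0.005, 0.709, -0.005, -0.706]
contact_force: [5.5, 2.2, 3.6]
gripper_width: -0.0003
```

```bash
python3 - <<'E'
from h import *
im,K,C=cam("wrist"); im2,_,_=cam("scene")
cv2.imwrite("pics/w6.png",np.hstack([cv2.resize(im,(400,300)),cv2.resize(im2[130:295,120:340],(400,300))])[:,:,::-1])
s=env.observe(); print(s['ee_pos'],s['contact_force'],s['t'])
E
```

```text
[ 0.58061867 -0.13752582  0.07868291] [3.14248595 0.94027    1.79935872] 5.4
```

View pics/w6.png

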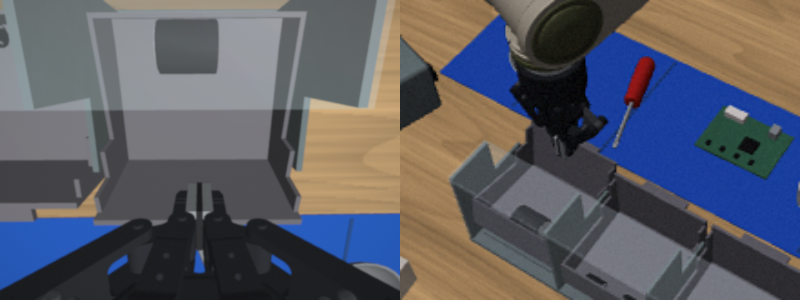

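The bin is moving out under about 5 N of contact force. Continuing the pull.

Request:
arm_command --series '[[[1, 0, 4, 0, 0, 0, 0], [1, 0, 4, 0, 0, 0, 0], [1, 0, 4, 0, 0, 0, 0], [2, 0, 4, 0, 0, 0, 0], [2, 0, 4, 0, 0, 0, 0], [2, 0, 4, 0, 0, 0, 0], [2, 0, 3, 0, 0, 0, 0], [0, 0, 3, 0, 0, 0, 0]]]'

```text
t: 6.07
ee_pos: [0.5502, -0.1373, 0.0667]
tool_rot: [-0.005, 0.707, -0.005, -0.707]
contact_force: [7.2, 0.3, 0.2]
gripper_width: -0.0001
```

```bash
python3 - <<'E'
from h import *
im,K,C=cam("wrist"); im2,_,_=cam("scene")
cv2.imwrite("pics/w7.png",np.hstack([cv2.resize(im,(400,300)),cv2.resize(im2[130:295,120:340],(400,300))])[:,:,::-1])
s=env.observe(); print(s['ee_pos'],s['contact_force'],s['t'])
E
```

```text
[ 0.54988444 -0.13720906  0.06664675] [ 3.31210336 -0.49451598  0.69074267] 6.1667
```

View pics/w7.png

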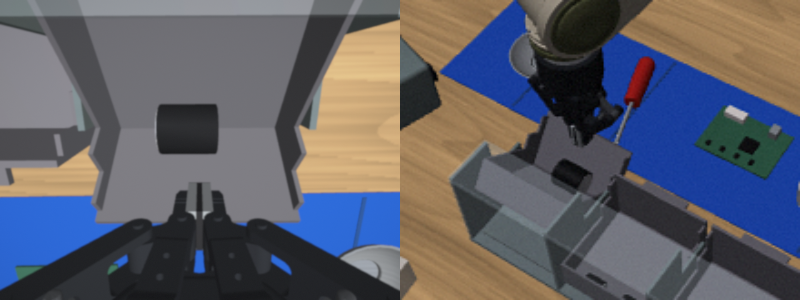

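The capacitor has rolled forward into the trough. I keep pulling until the stop shows up in the force.

Request:
arm_command --series '[[[0, 0, 3, 0, 0, 0, 0], [0, 0, 3, 0, 0, 0, 0], [0, 0, 0, 0, 0, 0, 0]]]'

```text
t: 6.42
ee_pos: [0.5441, -0.1371, 0.0667]
tool_rot: [-0.005, 0.707, -0.005, -0.707]
contact_force: [3.0, -0.4, 0.0]
gripper_width: -0.0002
```

```bash
python3 - <<'E'
from h import *
s=env.observe(); print(s['ee_pos'],s['contact_force'],s['t'])
E
```

```text
[ 0.54406515 -0.13706185  0.06671883] [ 2.98783349 -0.42652425  0.02961776] 6.4167
```

Request:
arm_command --series '[[[0.5, 0, 3, 0, 0, 0, 0], [0.5, 0, 2, 0, 0, 0, 0], [0, 0, 2, 0, 0, 0, 0], [0, 0, 0, 0, 0, 0, 0]]]'

```text
t: 6.75
ee_pos: [0.5386, -0.1372, 0.0664]
tool_rot: [-0.005, 0.708, -0.005, -0.706]
contact_force: [8.1, 0.9, 1.9]
gripper_width: 0.0004
```

```bash
python3 - <<'E'
from h import *
im,K,C=cam("wrist"); cv2.imwrite("pics/w8.png",im[:,:,::-1])
s=env.observe(); print(s['ee_pos'],s['contact_force'],s['t'])
for th in (.6,.7,.79):
    print(th,[proj(K,C,(.580-.075*np.sin(th),y,.028+.075*np.cos(th))).round(0) for y in (-.072,-.2)])
E
```

```text
[ 0.53867768 -0.13714974  0.06637248] [7.75733799 0.59549587 2.20512421] 6.8
0.6 [array([129., 289.]), array([426., 285.])]
0.7 [array([135., 295.]), array([421., 292.])]
0.79 [array([140., 300.]), array([416., 296.])]
```

View pics/w8.png

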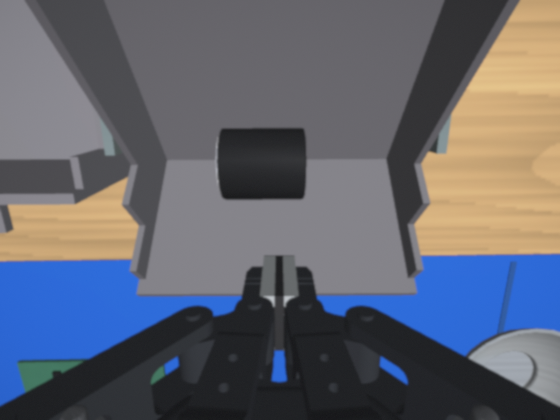

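Request:
arm_command --series '[[[0, 0, 2, 0, 0, 0, 0], [0, 0, 2, 0, 0, 0, 0], [0, 0, 0, 0, 0, 0, 0]]]'

```text
t: 7.05
ee_pos: [0.5351, -0.1375, 0.0672]
tool_rot: [-0.004, 0.709, -0.006, -0.705]
contact_force: [6.5, -0.1, 8.9]
gripper_width: 0.0002
```

```bash
python3 - <<'E'
from h import *
im,K,C=cam("wrist"); cv2.imwrite("pics/w9.png",im[:,:,::-1])
s=env.observe(); print(s['ee_pos'],s['contact_force'],s['t'])
# capacitor: camera ray of its centre px with expected height
for z in (.050,.055,.06): print(z, onplane(K,C,(262,163),z).round(4))
E
```

```text
[ 0.53491763 -0.13747676  0.0671499 ] [6.89783973 0.84520469 8.72598493] 7.1
0.05 [ 0.5811 -0.1291  0.05  ]
0.055 [ 0.5819 -0.1294  0.055 ]
0.06 [ 0.5827 -0.1296  0.06  ]
```

View pics/w9.png

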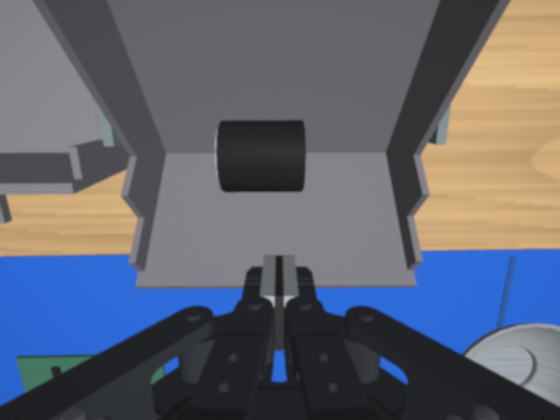

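Request:
arm_command --series '[[[2, 0, 2, 0, 0, 0, 0], [1, 0, 1, 0, 0, 0, 0], [0, 0, 0, 0, 0, 0, 0]]]'

```text
t: 7.35
ee_pos: [0.5349, -0.1377, 0.0667]
tool_rot: [-0.004, 0.712, -0.006, -0.702]
contact_force: [13.3, 3.8, 22.4]
gripper_width: 0.0
```

```bash
python3 - <<'E'
from h import *
im,K,C=cam("wrist"); cv2.imwrite("pics/w10.png",im[:,:,::-1])
s=env.observe(); print(s['ee_pos'],s['contact_force'],s['t'])
E
```

```text
[ 0.53487688 -0.13773327  0.06670027] [12.37251871  3.61002963 20.9746212 ] 7.4
```

View pics/w10.png

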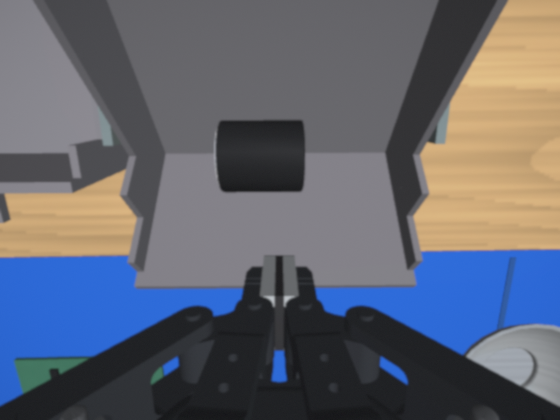

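The force rose to 25 N with no motion, so the bin is at its stop. Lifting off, opening the jaws and moving above the capacitor.

Request:
arm_command --series '[[[-25, 0, 0, 0, 0, 0, 0], [-35, 0, 0, 0, 0, 0, 0], [-30, 0, 0, 0, 0, 0, 0.75], [0, -4, -24, 0, 0, 0, 0.75], [0, -4, -24, 0, 0, 0, 0.75], [0, 0, 0, 0, 0, 0, 0.75], [0, 0, 0, 0, 0, 0, 0.75], [0, 0, 0, 0, 0, 0, 0.75], [0, 0, 0, 0, 0, 0, 0.75]]]'

```text
t: 8.15
ee_pos: [0.5772, -0.1294, 0.1524]
tool_rot: [0.005, -0.706, 0.005, 0.708]
contact_force: [0.0, 0.9, 0.5]
gripper_width: 0.0641
```

```bash
python3 - <<'E'
from h import *
im,K,C=cam("wrist"); cv2.imwrite("pics/w11.png",im[:,:,::-1])
s=env.observe(); print(pose().round(4),s['contact_force'],s['t'],s['gripper_width'])
T=pose()
for z in (.05,.055): print(proj(K,C,(.582,-.1295,z)).round(1))
im2,K2,C2=cam("scene"); cv2.imwrite("pics/s11.png",cv2.resize(im2[130:290,120:340,::-1],None,fx=3.5,fy=3.5))
E
```

```text
[[-1.500e-03 -1.420e-02 -9.999e-01  5.774e-01]
 [ 4.000e-04 -9.999e-01  1.420e-02 -1.295e-01]
 [-1.000e+00 -4.000e-04  1.500e-03  1.526e-01]
 [ 0.000e+00  0.000e+00  0.000e+00  1.000e+00]] [ 0.11173753 -0.64091395  0.27439386] 8.2 0.06426911683331986
[279.6 197.7]
[279.6 199.4]
```

View pics/w11.png

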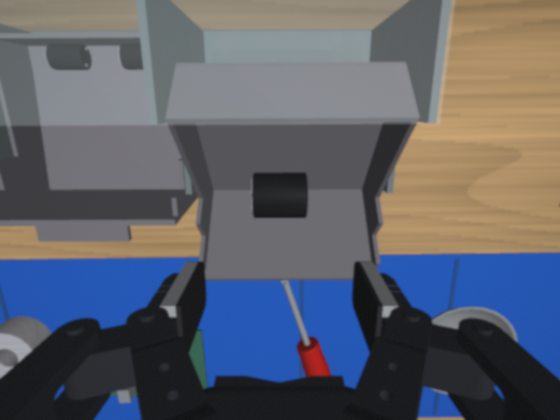

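View pics/s11.png

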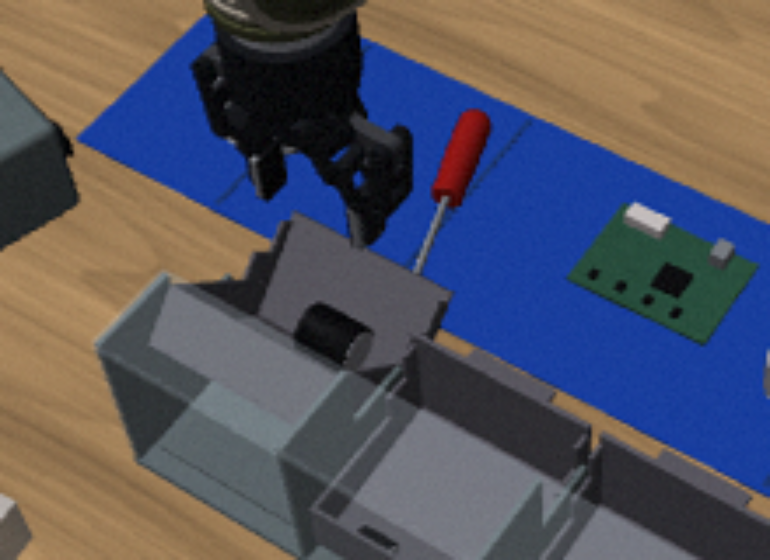

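The capacitor lies at about (280,195) in the wrist view, matching (0.583, −0.1295). Descending part way for a check.

Request:
arm_command --series '[[[20, 0, -6, 0, 0, 0, 0.65], [30, 0, 0, 0, 0, 0, 0.65], [18, 0, 0, 0, 0, 0, 0.65], [0, 0, 0, 0, 0, 0, 0.65], [0, 0, 0, 0, 0, 0, 0.65]]]'

```text
t: 8.67
ee_pos: [0.5838, -0.1296, 0.0848]
tool_rot: [0.005, -0.707, 0.005, 0.708]
contact_force: [-0.3, -0.2, 0.6]
gripper_width: 0.0556
```

```bash
python3 - <<'E'
from h import *
im,K,C=cam("wrist"); im2,_,_=cam("scene")
cv2.imwrite("pics/w12.png",np.hstack([cv2.resize(im,(400,300)),cv2.resize(im2[130:295,120:340],(400,300))])[:,:,::-1])
s=env.observe(); print(s['ee_pos'],s['contact_force'],s['t'],s['gripper_width'])
E
```

```text
[ 0.58484798 -0.12994163  0.08638162] [ 0.39815899  0.14125024 -0.44615215] 8.7667 0.05559674127048405
```

View pics/w12.png

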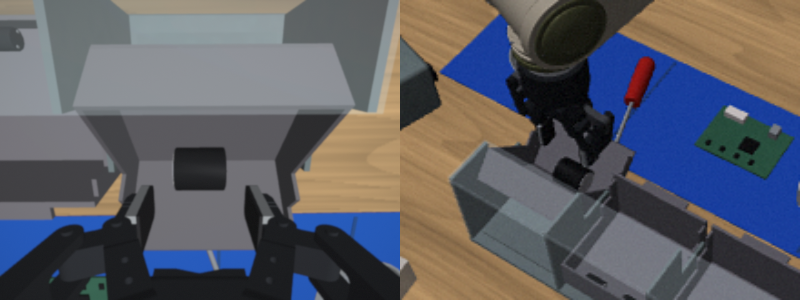

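Request:
arm_command --series '[[[10, 0, 0, 0, 0, 0, 0.65], [10, 0, 0, 0, 0, 0, 0.65], [8, 0, 0, 0, 0, 0, 0.65], [4, 0, 0, 0, 0, 0, 0.65], [0, 0, 0, 0, 0, 0, 0.65], [0, 0, 0, 0, 0, 0, 0.65]]]'

```text
t: 9.27
ee_pos: [0.5842, -0.1295, 0.0526]
tool_rot: [0.005, -0.707, 0.005, 0.707]
contact_force: [-0.4, 0.2, 0.9]
gripper_width: 0.0559
```

```bash
python3 - <<'E'
from h import *
im,K,C=cam("wrist"); im2,_,_=cam("scene")
cv2.imwrite("pics/w13.png",np.hstack([cv2.resize(im,(400,300)),cv2.resize(im2[150:270,160:320],(400,300))])[:,:,::-1])
s=env.observe(); print(s['ee_pos'],s['contact_force'],s['t'],s['gripper_width'])
print(proj(K,C,(.583,-.1295,.053)),proj(K,C,(.583,-.1295,.0705)))
E
```

```text
[ 0.58451671 -0.12960257  0.05310729] [-0.26434162 -0.80342403 -0.52089264] 9.3667 0.05587146519850104
[279.83006885 263.76213531] [279.91299946 281.04641125]
```

View pics/w13.png

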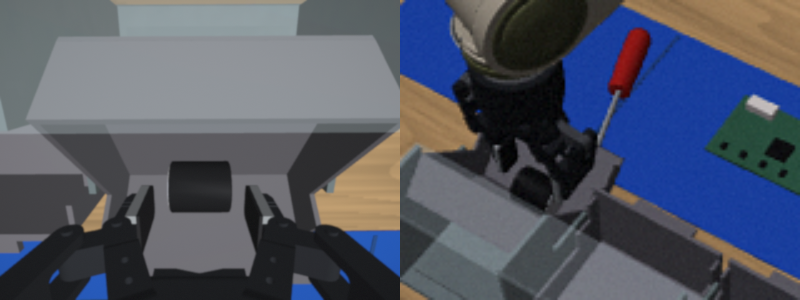

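Request:
arm_command --series '[[[4, 0, 0, 0, 0, 0, 0.65], [2, 0, 0, 0, 0, 0, 0.65], [0, 0, 0, 0, 0, 0, 0.65], [0, 0, 0, 0, 0, 0, 0.35], [0, 0, 0, 0, 0, 0, 0.35], [0, 0, 0, 0, 0, 0, 0.35], [0, 0, 0, 0, 0, 0, 0.35], [0, 0, 0, 0, 0, 0, 0.35]]]' --newtons 40

```text
t: 10.03
ee_pos: [0.5843, -0.1295, 0.0471]
tool_rot: [-0.005, 0.707, -0.005, -0.707]
contact_force: [-0.1, -0.6, 3.5]
gripper_width: 0.0385
```

```bash
python3 - <<'E'
from h import *
im,K,C=cam("wrist"); im2,_,_=cam("scene")
cv2.imwrite("pics/w14.png",np.hstack([cv2.resize(im,(400,300)),cv2.resize(im2[150:270,160:320],(400,300))])[:,:,::-1])
s=env.observe(); print(s['ee_pos'],s['contact_force'],s['t'],s['gripper_width'])
E
```

```text
[ 0.58434883 -0.12950001  0.04706285] [-1.85382963  1.69573401  5.32459329] 10.1333 0.038351917208441465
```

View pics/w14.png

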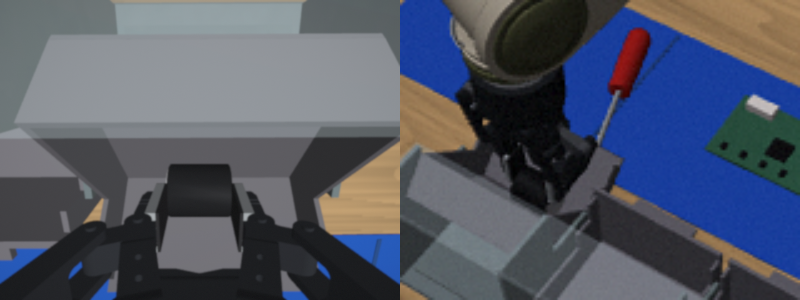

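Gripped: the width stopped at 38.5 mm on the capacitor. Lifting straight up.

Request:
arm_command --series '[[[-4, 0, 0, 0, 0, 0, 0.2], [-10, 0, 0, 0, 0, 0, 0.2], [-20, 0, 0, 0, 0, 0, 0.2], [-30, 0, 0, 0, 0, 0, 0.2], [-30, 0, 0, 0, 0, 0, 0.2], [-30, 0, 0, 0, 0, 0, 0.2], [0, 0, 0, 0, 0, 0, 0.2]]]'

```text
t: 10.72
ee_pos: [0.5864, -0.1305, 0.1778]
tool_rot: [-0.003, 0.711, -0.006, -0.703]
contact_force: [0.5, 0.4, -0.2]
gripper_width: 0.0388
```

```bash
python3 - <<'E'
from h import *
im,K,C=cam("wrist"); im2,_,_=cam("scene")
cv2.imwrite("pics/w15.png",np.hstack([cv2.resize(im,(400,300)),cv2.resize(im2[110:290,120:360],(400,300))])[:,:,::-1])
s=env.observe(); print(pose().round(3),s['contact_force'],s['t'],s['gripper_width'],s['joint_positions'])
E
```

```text
[[ 0.002 -0.014 -1.     0.585]
 [-0.001 -1.     0.014 -0.13 ]
 [-1.     0.001 -0.002  0.172]
 [ 0.     0.     0.     1.   ]] [-0.89704672  0.17195192 -1.03368079] 10.8167 0.0382422512218302 [-4.15847954e-01  4.98005608e-01  1.23320783e+00 -1.21411546e-04
  1.40762327e+00  1.16884444e+00]
```

View pics/w15.png

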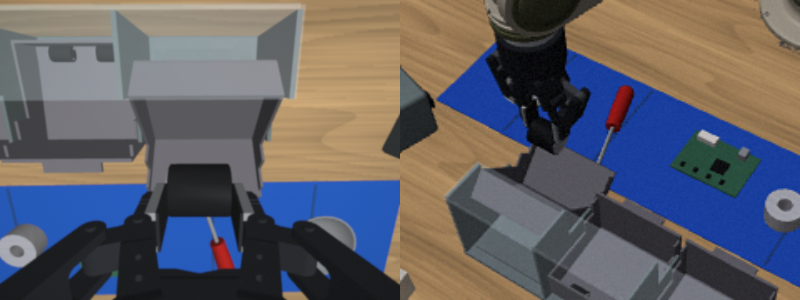

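The capacitor is held and the bin is still swung out. Moving to above the tray at (0.410, 0.303).

Request:
arm_command --series '[[[0, -15, 6, 0, 0, 0, 0.2], [0, -28, 12, 0, 0, 0, 0.2], [0, -28, 12, 0, 0, 0, 0.2], [0, -28, 12, 0, 0, 0, 0.2], [0, -28, 12, 0, 0, 0, 0.2], [0, -28, 12, 0, 0, 0, 0.2], [0, -28, 12, 0, 0, 0, 0.2], [0, -28, 12, 0, 0, 0, 0.2], [0, -28, 12, 0, 0, 0, 0.2], [0, -28, 12, 0, 0, 0, 0.2], [0, -28, 12, 0, 0, 0, 0.2], [0, -28, 12, 0, 0, 0, 0.2], [0, -28, 12, 0, 0, 0, 0.2], [0, -28, 12, 0, 0, 0, 0.2], [0, -28, 12, 0, 0, 0, 0.2], [0, -23, 7, 0, 0, 0, 0.2], [0, 0, 0, 0, 0, 0, 0.2], [0, 0, 0, 0, 0, 0, 0.2]]]'

```text
t: 12.32
ee_pos: [0.4083, 0.3034, 0.1697]
tool_rot: [0.004, -0.706, 0.005, 0.708]
contact_force: [0.4, 0.0, -1.0]
gripper_width: 0.0381
```

```bash
python3 - <<'E'
from h import *
im,K,C=cam("wrist"); im2,_,_=cam("scene")
cv2.imwrite("pics/w16.png",np.hstack([cv2.resize(im,(400,300)),cv2.resize(im2[100:340,240:560],(400,300))])[:,:,::-1])
s=env.observe(); print(pose().round(3),s['contact_force'],s['t'],s['gripper_width'],s['joint_positions'].round(2))
print(proj(K,C,(.4105,.3026,.004)))
E
```

```text
[[-0.001 -0.014 -1.     0.409]
 [-0.001 -1.     0.014  0.302]
 [-1.     0.001  0.001  0.17 ]
 [ 0.     0.     0.     1.   ]] [ 0.56049845 -0.7851333  -0.28922828] 12.4167 0.038769298443811696 [ 0.4   0.35  1.49 -0.    1.3   1.99]
[280.03429811 182.80703817]
```

View pics/w16.png

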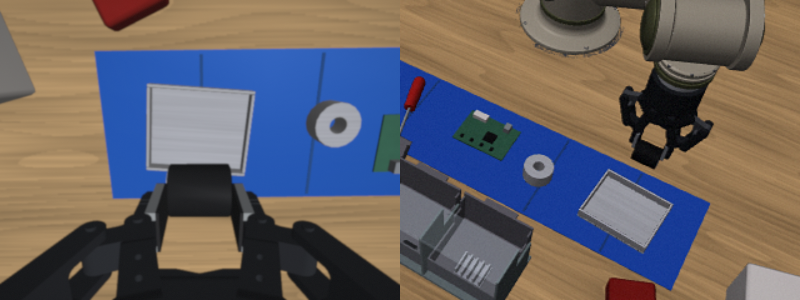

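The tray is centred below the gripper: expected at (280,183), seen at about (281,180). Lowering.

Request:
arm_command --series '[[[25, 0, 0, 0, 0, 0, 0.2], [35, 0, 0, 0, 0, 0, 0.2], [35, 0, 0, 0, 0, 0, 0.2], [25, 0, 0, 0, 0, 0, 0.2], [15, 0, 0, 0, 0, 0, 0.2], [10, 0, 0, 0, 0, 0, 0.2], [3, 0, 0, 0, 0, 0, 0.2], [0, 0, 0, 0, 0, 0, 0.2], [0, 0, 0, 0, 0, 0, 0.2]]]'

```text
t: 13.17
ee_pos: [0.4098, 0.3025, 0.0233]
tool_rot: [-0.005, 0.707, -0.005, -0.707]
contact_force: [-0.7, -0.6, -0.4]
gripper_width: 0.0385
```

```bash
python3 - <<'E'
from h import *
im,K,C=cam("wrist"); im2,_,_=cam("scene")
cv2.imwrite("pics/w17.png",np.hstack([cv2.resize(im,(400,300)),cv2.resize(im2[170:320,350:550],(400,300))])[:,:,::-1])
s=env.observe(); print(s['ee_pos'],s['contact_force'],s['t'],s['gripper_width'])
E
```

```text
[0.40982559 0.30284879 0.02364657] [ 0.16541137 -0.6551439  -0.31553284] 13.2667 0.0386323068120733
```

View pics/w17.png

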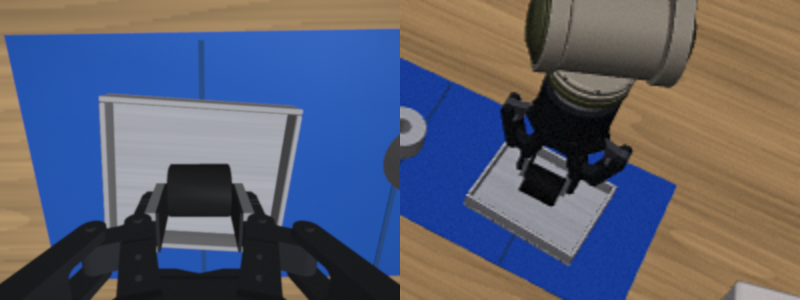

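The capacitor is inside the tray, with no contact yet. I lower in small steps.

Request:
arm_command --series '[[[2, 0, 0, 0, 0, 0, 0.2], [2, 0, 0, 0, 0, 0, 0.2], [1, 0, 0, 0, 0, 0, 0.2], [0, 0, 0, 0, 0, 0, 0.2]]]'

```text
t: 13.6
ee_pos: [0.4091, 0.3029, 0.0177]
tool_rot: [0.005, -0.707, 0.005, 0.707]
contact_force: [-0.3, -0.2, -0.4]
gripper_width: 0.0385
```

Request:
arm_command --series '[[[1, 0, 0, 0, 0, 0, 0.2], [1, 0, 0, 0, 0, 0, 0.2], [0, 0, 0, 0, 0, 0, 0.2]]]'

```text
t: 13.85
ee_pos: [0.4093, 0.303, 0.0158]
tool_rot: [-0.005, 0.707, -0.005, -0.707]
contact_force: [-0.2, -0.4, -0.2]
gripper_width: 0.0384
```

Request:
arm_command --series '[[[1, 0, 0, 0, 0, 0, 0.2], [1, 0, 0, 0, 0, 0, 0.2], [0, 0, 0, 0, 0, 0, 0.2]]]'

```text
t: 14.1
ee_pos: [0.4098, 0.303, 0.0156]
tool_rot: [-0.005, 0.708, -0.005, -0.706]
contact_force: [-3.2, -3.9, 19.5]
gripper_width: 0.0386
```

Request:
arm_command --series '[[[1, 0, 0, 0, 0, 0, 0.2], [0, 0, 0, 0, 0, 0, 0.2]]]'

```text
t: 14.27
ee_pos: [0.4101, 0.303, 0.0155]
tool_rot: [-0.005, 0.708, -0.004, -0.706]
contact_force: [-5.0, -6.0, 30.7]
gripper_width: 0.0386
```

Contact came at the predicted height. Easing off and opening slowly.

Request:
arm_command --series '[[[-2, 0, 0, 0, 0, 0, 0.2], [-0.7, 0, 0, 0, 0, 0, 0.2], [0, 0, 0, 0, 0, 0, 0.2], [0, 0, 0, 0, 0, 0, 0.5], [0, 0, 0, 0, 0, 0, 0.55], [0, 0, 0, 0, 0, 0, 0.6], [0, 0, 0, 0, 0, 0, 0.65], [0, 0, 0, 0, 0, 0, 0.65], [-10, 0, 0, 0, 0, 0, 0.65], [-25, 0, 0, 0, 0, 0, 0.65], [-35, 0, 0, 0, 0, 0, 0.65], [-35, 0, 0, 0, 0, 0, 0.65], [-25, 0, 0, 0, 0, 0, 0.65], [0, 0, 0, 0, 0, 0, 0.65], [0, 0, 0, 0, 0, 0, 0.65]]]'

```text
t: 15.52
ee_pos: [0.4096, 0.3031, 0.1464]
tool_rot: [-0.005, 0.708, -0.005, -0.706]
contact_force: [-0.6, -0.2, -0.8]
gripper_width: 0.0556
```

```bash
python3 - <<'E'
from h import *
im,K,C=cam("wrist"); im2,_,_=cam("scene")
cv2.imwrite("pics/w18.png",np.hstack([cv2.resize(im,(400,300)),cv2.resize(im2[100:400,140:540],(400,300))])[:,:,::-1])
s=env.observe(); print(s['ee_pos'],s['contact_force'],s['t'],s['gripper_width'])
E
```

```text
[0.40866415 0.30264385 0.14449662] [-0.27769314 -0.99320349 -0.38991967] 15.6167 0.055291400874294086
```

View pics/w18.png

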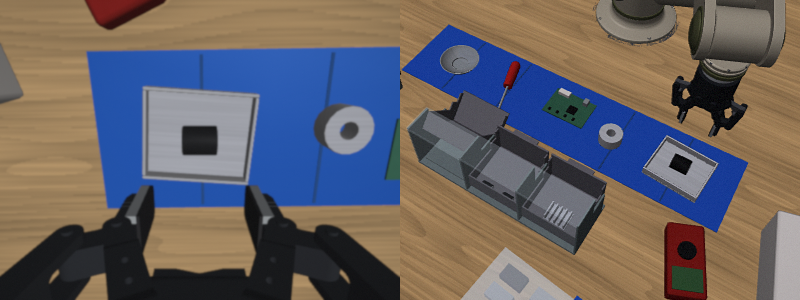

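The capacitor lies in the tray and the bin is out. A last check covers the bin's tilt in the top view and whether the capacitor is at rest.

Request:
arm_command --series '[[[-10, 0, 0, 0, 0, 0, 0.65], [0, 0, 0, 0, 0, 0, 0.65], [0, 0, 0, 0, 0, 0, 0.65], [0, 0, 0, 0, 0, 0, 0.65], [0, 0, 0, 0, 0, 0, 0.65], [0, 0, 0, 0, 0, 0, 0.65]]]'

```text
t: 16.12
ee_pos: [0.4091, 0.3028, 0.1549]
tool_rot: [0.005, -0.707, 0.005, 0.707]
contact_force: [-0.0, -0.2, -0.6]
gripper_width: 0.0556
```

```bash
python3 - <<'E'
from h import *
im,K,C=cam("top"); im=im.copy()
big=cv2.resize(im[110:340,60:400,::-1],None,fx=2.3,fy=2.3,interpolation=cv2.INTER_CUBIC)
for th,c in ((.6,(255,0,0)),(.7,(0,255,255)),(.79,(0,0,255))):
    # the shut lip seen at x=.580; the hinge directly below it
    a=[(proj(K,C,(.580-.075*np.sin(th)+dx,y,.028+.075*np.cos(th)))-[60,110]+.5)*2.3-.5 for y,dx in((-.06,.001),(-.21,-.001))]
    for p in a: cv2.circle(big,tuple(int(round(v)) for v in p),2,c,-1)
cv2.imwrite("pics/t19.png",big); s=env.observe(); print(s['ee_pos'],s['contact_force'],s['t'])
E
```

```text
[0.40912449 0.3028307  0.15510819] [-0.13278149 -0.05626735 -0.58857802] 16.1667
```

View pics/t19.png

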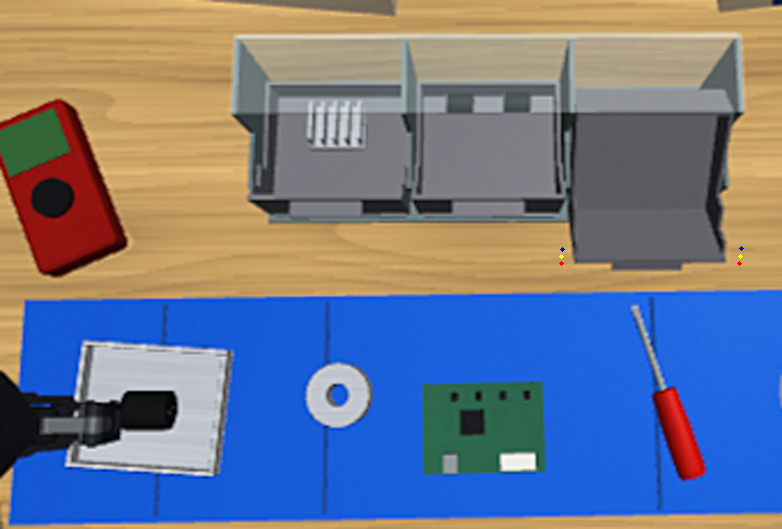

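The lip edge, at row ~262, lines up with the 0.79 rad mark. The capacitor rests in the tray and the gripper is clear. Handing in.

```bash
python3 -c "
from plant import env
print(env.finish_job())"
```

```text
the job is handed in; nothing more can be done
None
```

I swung the right-hand bin out to its stop, took the capacitor from the trough by its ends, laid it in the metal tray and handed the job in. The simulated clock stood at about 16 s, against the 51 s limit.

**Last checks:**
- **Bin:** the lip edge in the top view lines up with the 0.79 rad mark. While pulling, the force rose to about 25 N with no further motion.
- **Capacitor:** it lies on its side near the middle of the tray, and none of the last pictures shows it rolling.
- **Gripper:** it stands about 140 mm above the tray with no contact force beyond sensor noise.
- **Forces:** the highest force I read was about 31 N, at the wrist, when setting the capacitor down.

**What disagreed or failed:**
- **Fingertip position:** the camera views put the shut fingertips only about 5 mm ahead of the TCP, not the stated 25 mm.
- **First pull:** because of that, it passed over the panel without moving the bin. I inserted about 20 mm deeper and the second pull worked.

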